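# Index the sample carousel with its ratchet lever

### The job

Swing the carousel's ratchet lever steadily back and forth, full strokes, to turn the white toothed disc notch by notch until the lidded sample cup stands in front of the outlet chute, and stop there. Turn the disc by the lever alone: do not push the disc or touch the cup. Then let go of the lever.

Things in the scene. Friction and masses are not known exactly. Their poses are not given: they have to be found in the camera images.
- wheel: white disc with eight saw teeth, 273 mm across, on an upright axle; origin on the axle at table level, own axes turn with it. Its floor is 50 mm up, with eight pockets between 30 mm walls, centred 85 mm from the axle. A lever stroke to the front stop turns it one notch (45 degrees) clockwise seen from above and leaves a pocket squarely at the chute. It stays where it is left.
- lever (a joint): ratchet lever's angle about the same axle, rad, growing clockwise seen from above: 0 back stop (far from robot), 0.985 front stop. Rising, its pawl carries the disc along; falling, the pawl clicks over the next tooth at about 0.17 (go below 0.12) while the disc stays. At most one notch a stroke. Starts near 0, stays where left; needs 2 to 3 N at the grip. Swing steadily: jerks can upset the cup.
- lever_grip (a point): lever's black upright round hand grip, to the right of the disc: 20 mm in diameter, from 50 to 106 mm above the table; this point is on its centre line, 85 mm above the table, 190 mm from the axle; x axis points out along the arm, away from the axle, z up
- outlet (a point): the pocket place in front of the steel outlet chute on the robot's side: a fixed point on the level of the disc's floor, 85 mm from the axle, 50 mm above the table; x axis points from the chute to the axle, z up. The chute, 76 mm wide between low cheeks, begins 145 mm from the axle.
- cup_center (a point): centre of the sample cup (white, broad lid, 50 mm across, 46 mm high), 23 mm above the disc floor; z up. It stands in a pocket two, three or four notches (90, 135 or 180 degrees clockwise) short of the outlet; a metal weight (42 mm across, 53 mm high) and a flanged steel pipe end (50 mm across, 30 mm high) stand in the other two of these pockets.
Mind the look-alikes: they are no part of the job. What is meant by the part that bears cup_center is not purple, and is the larger of those in its own colour.

How it is judged:
By the outcome, as a careful person would: the job done as asked, in the order asked, and still so for the second after the job is handed in, with the robot touching nothing.
It also fails if it takes over 64 s, if anything falls off the work surface, if the arm or the gripper's body presses on something with over 40 N, if the wrist force passes 120 N, or if a joint passes its speed limit or range.

### The arm

A 6-joint arm with a two-finger parallel gripper is mounted at the origin on a cart in front of the work surface, level with it; the furniture and walls round the work are solid. World frame = base frame: x ahead of the robot, y to its left, z up, the work surface at z = 0. Lengths are in mm, angles in rad, forces in N, time in s.
With the tool pointing down it reaches from about 400 to 825 mm from the base axis. Payload 7 kg.
Tool frame: the origin (TCP) lies at the very end of the fingers, on their centre line; the grasp point (between the pads) lies 19 mm behind it; z points along the fingers, y is the line along which they close (so a half turn about z gives the same grasp; the last joint's range is limited). The gripper opens to 88 mm and grips with 3 to 60 N. Pads are 19 mm wide; open, the fingers measure 130 mm over their backs; the gripper's body (78 mm by 193 mm) begins 47 mm behind the grasp point.
Start: joints at [-0.85, 0.359, 0.012, 0, -1.224, -0.288], TCP at [283.076, -612.75, 226.561] pointing down, gripper open.
Joint ranges: [-3.07, 3.07], [-1.43, 2.12], [-1.02, 1.25], [-3.03, 1.67], [-3.05, -0], [-3.03, 3.03]. Speed limits (rad/s): [2.39, 2.39, 3.01, 3.14, 3.14, 3.14].

### API

Orientations are given as a unit quaternion [x, y, z, w].
In Python, from plant import bot gives the robot as it stands. Calls block until the motion is done:
- bot.move_ptp(position, orientation): joint-space move of the TCP to a pose.
- bot.line_to(position, velocity=150, ori=None): straight line of the TCP; ori=None keeps the orientation; velocity is the mean speed in mm/s.
- bot.move_joints(angles): joint-space move.
- bot.move_gripper(opening, force=None): finger opening in mm; force is the grip in N (None keeps the last); returns when the fingers have stopped.
- bot.pause(seconds).
- bot.solve_ik(position, orientation): joint angles nearest the present ones, or None.
- bot.read_state(): the state.
- bot.camera(name): name is "side" or "top"; returns the picture (420x560x3 uint8, red, green, blue); there is no depth.
- bot.get_calibration(name): a dict with "fx", "fy", "cx", "cy" (pixels), "view" (4x4, takes a point from world to camera coordinates). Camera axes: x right, y up, looking along -z (the intrinsics and any distortion apply to the point x, -y, -z); pixel columns grow to the right and rows downward; lengths in mm; the calibration is good to about 2 mm. A picture is of the moment at which its call begins. get_calibration takes no time and is no camera call.
A pose or a line that the arm cannot do raises bot.Unreachable and nothing moves.
- bot.close_job(): hands the job in; it is judged then, once.
The state is a dict: "t": time; "joint_pos": joint angles; "qvel": joint speeds; "tau": joint torques, N m; "tcp_pos": TCP position; "eef_rot": TCP orientation; "contact_force": force on the tool from outside, world axes, zero at the start; "moment": the same for the moment, N m; "width": finger opening in mm; "finger_force": force on a finger pad.
Only numpy, scipy, OpenCV 4.12 (cv2) and the standard library are available. Lean on these libraries where they do the work, as an engineer would, in place of code of your own. Each camera call takes 0.05 s, during which the arm holds its last target. There are 200 camera calls.

## Working session

There is one attempt and no reset: what is moved stays moved. The work goes in short steps, each a Python script; the robot and the scene stay as the last script left them, time stands still between calls to the robot, and variables do not carry over. Pictures are saved under pics/ and viewed, at most 10 in all, crops included, and the job is handed in when it is done.

```bash
mkdir -p pics
python3 - <<'E'
from plant import bot
import cv2
for n in("top","side"):
    cv2.imwrite(f"pics/{n}0.png",bot.camera(n)[:,:,::-1]); c=bot.get_calibration(n); print(n,{k:(v if k!='view' else [list(map(float,r)) for r in v]) for k,v in c.items()})
s=bot.read_state();print(s["t"],s["tcp_pos"],s["eef_rot"],s["width"])
E
```

```text
top {'fx': 416.06239823304514, 'fy': 416.06239823304514, 'cx': 279.5898363499152, 'cy': 207.76962164683178, 'view': [[-0.01856542441269232, -0.9990937626864239, 0.03830115373536535, -98.66397113222993], [0.9859218081963228, -0.011926956850879312, 0.1667811015168398, -595.0018790713959], [-0.16617314205150538, 0.04085830468045322, 0.9852497580813554, -816.2895163905202], [0.0, 0.0, 0.0, 1.0]]}
side {'fx': 431.596231059354, 'fy': 431.596231059354, 'cx': 277.16151414600716, 'cy': 210.61099437799655, 'view': [[0.9999692417325876, -0.006828337142085726, -0.003858678611651491, -578.9213353191411], [0.007280495964274643, 0.6251370426681916, 0.780481051828026, 10.547205713019034], [-0.002917184818996618, -0.7804851386771829, 0.6251675282168694, -949.3996996043246], [0.0, 0.0, 0.0, 1.0]]}
0.1 [ 282.8925715  -612.37457511  225.70833505] [-2.14658788e-01  9.76688812e-01  7.17589283e-04 -2.33994391e-04] 87.69403526216615
```

View pics/top0.png

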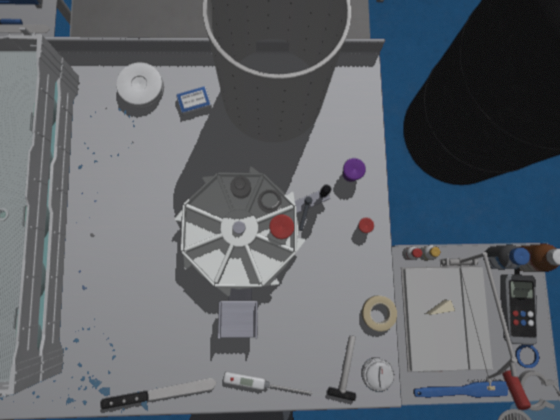

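View pics/side0.png

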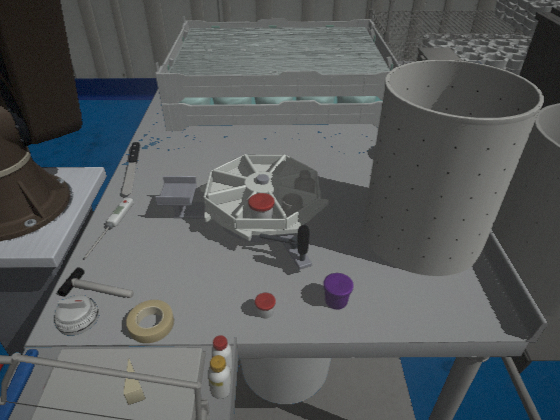

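The top view shows the axle at (238,229), the chute at (238,318), the red-lidded cup at (281,227), about two notches short, and the black grip at (325,190). Next I'll zoom in and back-project these.

```bash
cat > h.py <<'E'
import numpy as np
from plant import bot
def bp(n,u,v,z):
    c=bot.get_calibration(n);V=np.array(c["view"]);R,t=V[:3,:3],V[:3,3]
    d=R.T@np.array([(u-c["cx"])/c["fx"],-(v-c["cy"])/c["fy"],-1]);o=-R.T@t
    return (o+d*(z-o[2])/d[2])[:2]
def px(n,p):
    c=bot.get_calibration(n);V=np.array(c["view"]);q=V[:3,:3]@np.array(p)+V[:3,3]
    return c["cx"]+c["fx"]*q[0]/-q[2], c["cy"]-c["fy"]*q[1]/-q[2]
E
python3 - <<'E'
import cv2
a=cv2.imread("pics/top0.png")[140:350,160:400];b=cv2.imread("pics/side0.png")[140:290,150:350]
a=cv2.resize(a,None,fx=2.5,fy=2.5,interpolation=2);b=cv2.resize(b,None,fx=4,fy=4,interpolation=2)
cv2.imwrite("pics/topc.png",a);cv2.imwrite("pics/sidec.png",b)
E
```

```text
(no output)
```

View pics/topc.png

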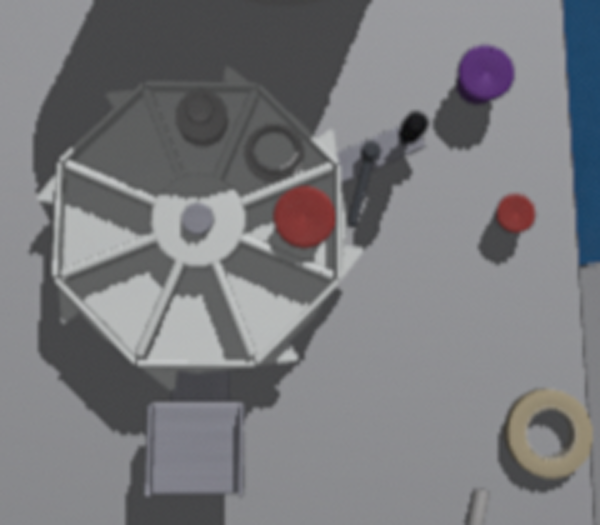

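View pics/sidec.png

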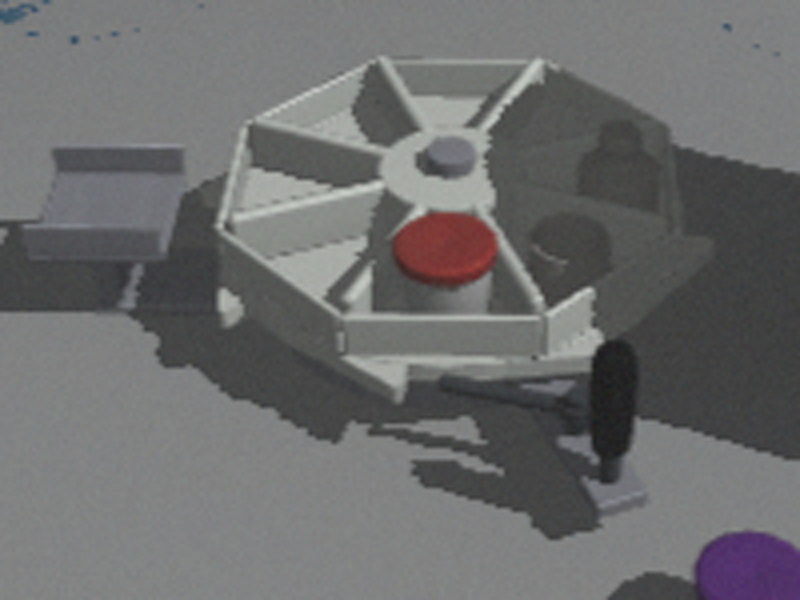

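The crops confirm the cup is two notches short, with the pipe end at three and the weight at four. The grip top is at about (326,189) in the top view and (304,226) in the side view.

Run:
```python
from h import *
from scipy.optimize import least_squares
T=lambda u,v:(160+u/2.5,140+v/2.5)
S=lambda u,v:(150+u/4,140+v/4)
def tri(a,b): 
    r=least_squares(lambda p:np.r_[np.array(px("top",p))-a,np.array(px("side",p))-b],[600,-100,60]);return r.x.round(1),r.fun.round(1)
print("axle",tri(T(197,218),S(451,155)))
print("gripmid",tri(T(411,130),S(614,400)),"top",tri(T(415,122),S(615,345)))
print("lid",tri(T(305,217),S(446,248)))
for n,p in dict(gt=(415,122),gb=(404,137)).items(): print(n,bp("top",*T(*p),106 if n=="gt" else 50))
print("side gt",bp("side",*S(615,348),106),"gb",bp("side",*S(611,455),50))
# octagon corners, wall top z=80
C=[(145,86),(258,86),(338,163),(340,277),(255,362),(138,362),(58,276),(62,162)]
P=np.array([bp("top",*T(*c),80) for c in C]);print(P.round(0),P.mean(0))
m=P.mean(0);print(np.degrees(np.arctan2(*(P-m).T[::-1])).round(1),np.hypot(*(P-m).T).round(0))
for c in [(150,404),(242,404),(150,494),(242,494)]: print("chute",bp("top",*T(*c),65).round(0))
```

```text
axle (array([549.8, -24.7,  84.3]), array([ 0.,  0.,  0., -0.]))
gripmid (array([ 622.6, -199.4,   74.8]), array([-0.1, -0.7, -0.5,  0.1])) top (array([ 622.3, -198.2,  105.3]), array([-0. , -0.5, -0.4,  0.1]))
lid (array([ 549. , -110.2,   90.3]), array([-0. , -0.1, -0.1,  0. ]))
gt [ 621.23727032 -198.139898  ]
gb [ 620.42106641 -197.1163039 ]
side gt [ 622.84601183 -200.70575745] gb [ 622.64572313 -207.71757055]
[[ 659.   17.]
 [ 658.  -74.]
 [ 594. -138.]
 [ 502. -138.]
 [ 436.  -69.]
 [ 438.   22.]
 [ 506.   85.]
 [ 597.   83.]] [548.76021305 -26.61529139]
[  21.8  -23.6  -68.1 -113.  -159.1  156.5  111.    66.3] [119. 119. 120. 121. 120. 121. 119. 120.]
chute [405.  14.]
chute [404. -59.]
chute [337.  13.]
chute [335. -58.]
```

```bash
cat >> h.py <<'E'
AX=np.array([549.5,-25.5]);R=190.;A0=np.radians(-67.3);Z=62.
def pose(phi,z=Z,flip=False):
    a=A0-phi;p=AX+R*np.array([np.cos(a),np.sin(a)])
    h=(a+(np.pi if flip else 0))/2
    return [*p,z],[np.cos(h),np.sin(h),0.,0.]
def tang():
    s=bot.read_state();p=np.array(s["tcp_pos"])[:2]-AX;a=np.arctan2(p[1],p[0]);F=np.array(s["contact_force"])
    return dict(t=round(s["t"],2),phi=round(A0-a,4),r=round(np.hypot(*p),1),Ft=round(float(F[:2]@[np.sin(a),-np.cos(a)]),1),Fr=round(float(F[:2]@[np.cos(a),np.sin(a)]),1),Fz=round(float(F[2]),1),w=round(s["width"],1),ff=s["finger_force"])
E
python3 - <<'E'
from h import *
print("can edge",bp("side",430,265,0),"purple",bp("top",354,172,20))
for f in(0,1):
    for ph in(-.05,.5,1.02):
        for z in (62,200):
            q=bot.solve_ik(*pose(ph,z,f));print(f,ph,z,None if q is None else np.round(q,2))
E
```

```text
can edge [ 862.49817385 -189.06264084] purple [ 677.03721681 -275.31377822]
0 -0.05 62 [-0.01  0.47 -0.21  0.   -0.88  0.45]
0 -0.05 200 [-0.01  0.35 -0.06  0.   -1.16  0.45]
0 0.5 62 [-0.04  0.35 -0.42  0.   -0.8  -0.06]
0 0.5 200 [-0.04  0.21 -0.26  0.   -1.1  -0.06]
0 1.02 62 [ 0.03  0.21 -0.63  0.   -0.72 -0.65]
0 1.02 200 [ 0.03  0.04 -0.46  0.   -1.07 -0.65]
1 -0.05 62 [-0.01  0.47 -0.21  0.   -0.88 -2.69]
1 -0.05 200 [-0.01  0.35 -0.06  0.   -1.16 -2.69]
1 0.5 62 None
1 0.5 200 None
1 1.02 62 [ 0.03  0.21 -0.63  0.   -0.72  2.49]
1 1.02 200 [ 0.03  0.04 -0.46  0.   -1.07  2.49]
```

Run:
```python
from h import *
import cv2
bot.move_ptp(*pose(0,190)); print(tang())
bot.line_to(pose(0)[0],120); print(tang())
bot.move_gripper(16,20); print(tang(), bot.read_state()["tcp_pos"])
im=np.hstack([bot.camera("top")[140:350,160:400],bot.camera("side")[110:320,190:430]])
cv2.imwrite("pics/g1.png",cv2.resize(im,(800,350))[:,:,::-1])
```

```text
{'t': 2.03, 'phi': np.float64(0.0034), 'r': np.float64(190.8), 'Ft': 0.4, 'Fr': 0.8, 'Fz': -0.0, 'w': 87.8, 'ff': 0.0}
{'t': 3.25, 'phi': np.float64(-0.0027), 'r': np.float64(190.3), 'Ft': 0.4, 'Fr': -0.1, 'Fz': 0.2, 'w': 87.7, 'ff': 0.0}
{'t': 4.35, 'phi': np.float64(0.0001), 'r': np.float64(190.0), 'Ft': -0.4, 'Fr': 0.7, 'Fz': 0.5, 'w': 19.3, 'ff': 19.999953377991915} [ 622.80581107 -200.7942362    61.9606436 ]
```

View pics/g1.png

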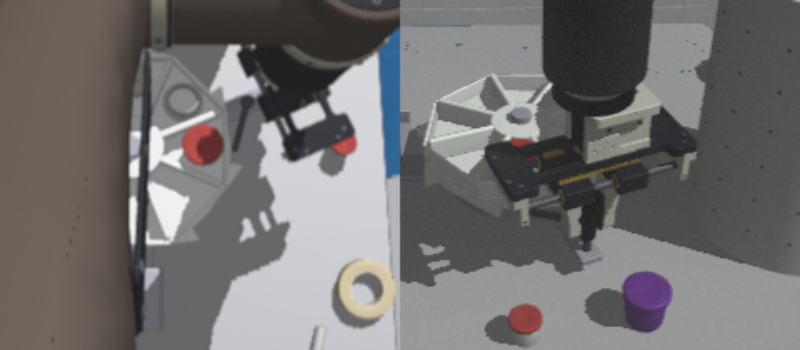

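The picture shows the fingers closed on the grip (width 19.3 mm). Now the first forward stroke, going slowly into the stop.

```bash
cat >> h.py <<'E'
def swing(a,b,n,v):
    for ph in np.linspace(a,b,n+1)[1:]:
        p,q=pose(ph); bot.line_to(p,v,ori=q)
def stop(a,da,lim=10,n=7):
    for i in range(n):
        a+=da; swing(a-da,a,1,25); s=tang(); print(round(a,3),s)
        if s["Ft"]*np.sign(da)<-lim: break
    return a
E
python3 - <<'E'
from h import *
swing(0,.48,2,60); print(tang()); swing(.48,.93,2,60); print(tang())
stop(.93,.02)
E
```

```text
{'t': 6.27, 'phi': np.float64(0.4799), 'r': np.float64(189.7), 'Ft': 0.5, 'Fr': -3.9, 'Fz': -0.5, 'w': 19.0, 'ff': 20.000000651925802}
{'t': 7.98, 'phi': np.float64(0.9054), 'r': np.float64(189.0), 'Ft': -21.0, 'Fr': 2.8, 'Fz': -20.5, 'w': 19.1, 'ff': 19.99730749754235}
0.95 {'t': 8.28, 'phi': np.float64(0.9059), 'r': np.float64(188.2), 'Ft': -34.0, 'Fr': 8.6, 'Fz': -26.6, 'w': 19.0, 'ff': 19.99606790661346}
```

Run:
```python
from h import *
import cv2
swing(.95,.905,1,25); print(tang())
im=np.hstack([bot.camera("top")[140:350,160:400],bot.camera("side")[110:320,150:390]])
cv2.imwrite("pics/g2.png",cv2.resize(im,(800,350),interpolation=2)[:,:,::-1])
```

```text
{'t': 8.78, 'phi': np.float64(0.8946), 'r': np.float64(188.8), 'Ft': -1.3, 'Fr': -7.4, 'Fz': 0.6, 'w': 19.0, 'ff': 20.000131772831082}
```

View pics/g2.png

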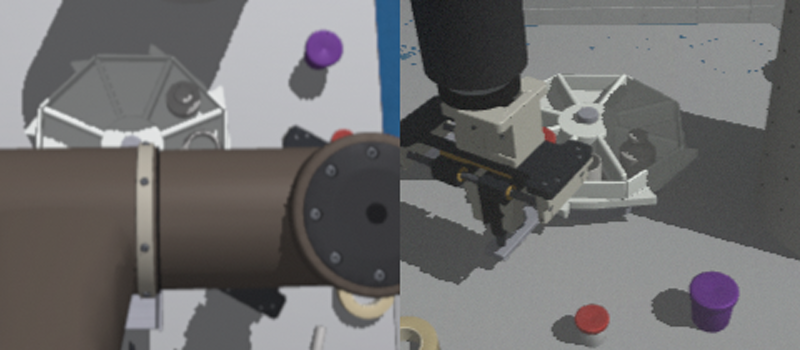

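The disc has turned one notch and nothing is in the way. The stop came at my 0.905, so the lever started at about 0.08 true. I'll return past my zero, stepping gently to the back stop, and check the disc.

Run:
```python
from h import *
import cv2
swing(.9,0,4,60); print(tang())
a=stop(0,-.02,8,4)
print(tang())
im=bot.camera("side")[120:260,150:350]
cv2.imwrite("pics/g3.png",cv2.resize(im,(800,560),interpolation=2)[:,:,::-1])
```

```text
{'t': 12.32, 'phi': np.float64(-0.0031), 'r': np.float64(189.6), 'Ft': -1.5, 'Fr': -6.4, 'Fz': 6.4, 'w': 19.1, 'ff': 20.000456236302853}
-0.02 {'t': 12.62, 'phi': np.float64(-0.0229), 'r': np.float64(189.6), 'Ft': -1.4, 'Fr': -6.4, 'Fz': 6.7, 'w': 18.7, 'ff': 20.000523990020156}
-0.04 {'t': 12.93, 'phi': np.float64(-0.0425), 'r': np.float64(189.7), 'Ft': -1.7, 'Fr': -6.6, 'Fz': 7.4, 'w': 18.8, 'ff': 20.000434778630733}
-0.06 {'t': 13.22, 'phi': np.float64(-0.0625), 'r': np.float64(189.6), 'Ft': -1.9, 'Fr': -5.8, 'Fz': 6.2, 'w': 19.2, 'ff': 20.00045129097998}
-0.08 {'t': 13.53, 'phi': np.float64(-0.0791), 'r': np.float64(189.7), 'Ft': 0.8, 'Fr': -6.2, 'Fz': 7.0, 'w': 18.9, 'ff': 20.000243224203587}
{'t': 13.53, 'phi': np.float64(-0.0791), 'r': np.float64(189.7), 'Ft': 0.8, 'Fr': -6.2, 'Fz': 7.0, 'w': 18.9, 'ff': 20.000243224203587}
```

View pics/g3.png

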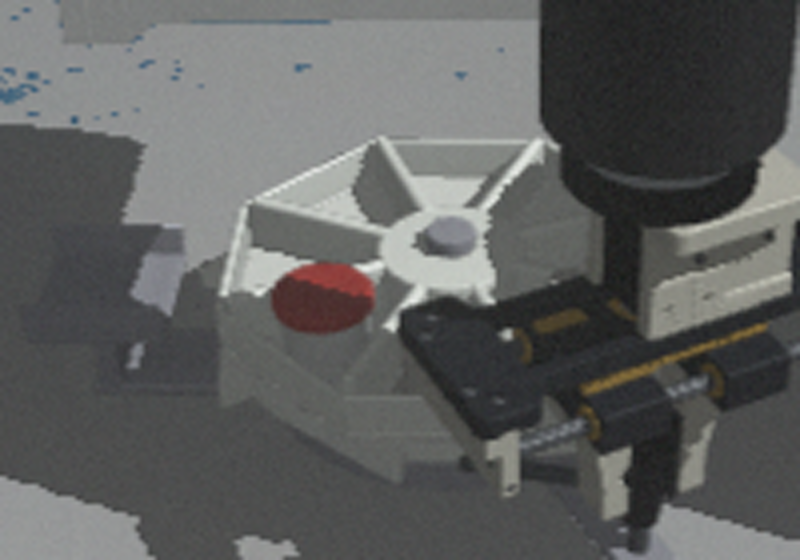

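The cup, lid at (323,297), has advanced exactly one notch. The disc corners match the first picture, so the disc is square, and the lever is back near 0. Now the second and last stroke, then release.

Run:
```python
from h import *
import cv2
swing(-.08,.86,4,55); print(tang())
a=stop(.86,.015,12,6)
swing(a,.905,1,20); print(tang())
bot.move_gripper(88); print(tang())
p,_=pose(.905,190); bot.line_to(p,100); bot.line_to([p[0],p[1]-250,230],200); print(tang())
im=bot.camera("top")[140:350,160:400];cv2.imwrite("pics/g4.png",cv2.resize(im,(640,560),interpolation=2)[:,:,::-1])
```

```text
{'t': 17.41, 'phi': np.float64(0.8514), 'r': np.float64(189.0), 'Ft': -0.9, 'Fr': -7.2, 'Fz': 1.9, 'w': 18.9, 'ff': 20.000125961378217}
0.875 {'t': 17.68, 'phi': np.float64(0.8658), 'r': np.float64(188.9), 'Ft': -1.0, 'Fr': -7.0, 'Fz': 1.9, 'w': 19.3, 'ff': 20.00012065283954}
0.89 {'t': 17.94, 'phi': np.float64(0.8808), 'r': np.float64(188.9), 'Ft': -1.1, 'Fr': -6.3, 'Fz': 1.2, 'w': 18.7, 'ff': 20.000239117071033}
0.905 {'t': 18.21, 'phi': np.float64(0.8957), 'r': np.float64(188.9), 'Ft': -1.9, 'Fr': -6.6, 'Fz': 0.6, 'w': 18.9, 'ff': 20.00026948750019}
0.92 {'t': 18.48, 'phi': np.float64(0.9046), 'r': np.float64(188.8), 'Ft': -6.2, 'Fr': -3.1, 'Fz': -4.8, 'w': 18.8, 'ff': 19.999661659821868}
0.935 {'t': 18.74, 'phi': np.float64(0.9052), 'r': np.float64(188.6), 'Ft': -19.3, 'Fr': 1.9, 'Fz': -14.4, 'w': 19.3, 'ff': 19.998099831864238}
{'t': 19.18, 'phi': np.float64(0.894), 'r': np.float64(188.8), 'Ft': -1.5, 'Fr': -6.7, 'Fz': 1.9, 'w': 19.0, 'ff': 20.000122943893075}
{'t': 20.38, 'phi': np.float64(0.9049), 'r': np.float64(190.0), 'Ft': -0.4, 'Fr': -0.6, 'Fz': -0.3, 'w': 87.3, 'ff': 0.0}
{'t': 23.23, 'phi': np.float64(0.6156), 'r': np.float64(425.3), 'Ft': -0.3, 'Fr': 0.1, 'Fz': 0.5, 'w': 87.8, 'ff': 0.0}
```

View pics/g4.png

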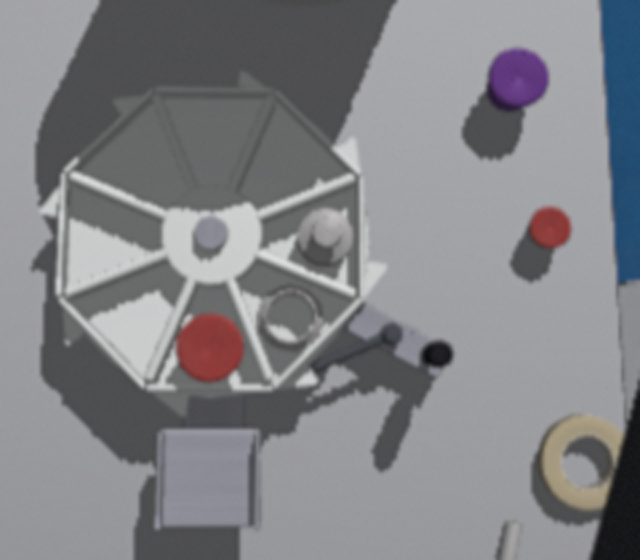

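The cup, lid at (210,347), stands upright and squarely in front of the chute at (208,480). The lever is free at its front stop and the robot is clear.

```bash
python3 -c "
from plant import bot
print(bot.close_job())"
```

```text
the job is handed in; nothing more can be done
None
```

Two full lever strokes brought the red-lidded cup upright and squarely to the outlet chute; I released the lever at its front stop, moved the arm clear and handed the job in at about 23 s (no verdict was returned).

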